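# Fit the honing platter to the gouge sharpener

### The arm

A 6-joint arm with a two-finger parallel gripper is mounted at the origin on a cart in front of the work surface, level with it; the furniture and walls round the work are solid. World frame = base frame: x ahead of the robot, y to its left, z up, the work surface at z = 0. Lengths are in m, angles in degrees, forces in N, time in s.
With the tool pointing down it reaches from about 0.35 to 0.875 m from the base axis. Payload 4.2 kg.
Tool frame: the origin (TCP) lies midway between the tips of the shut fingers; the grasp point (between the pads) lies behind it (robot.grip_point_offset is the z of the grasp point in the tool frame, in m); z points along the fingers, y is the line along which they close (so a half turn about z gives the same grasp; the last joint's range is limited). The gripper opens to 85 mm and grips with 20 to 120 N. Pads are 22 mm wide; open, the fingers measure 114 mm over their backs; the gripper's body (76 mm by 85 mm) begins 54 mm behind the grasp point. The pads swing forward as they close: fully open they stand 13 mm farther back than shut.
Start: joints at [79.905, 22.042, 0.453, 0, -68.411, -14.817], TCP at [0.263, 0.567, 0.231] pointing down, gripper open.
Joint ranges: [-179.83, 179.83], [-69.29, 118.12], [-61.27, 80.66], [-181.25, 117.63], [-171.15, -9.14], [-177.46, 177.46]. Speed limits (degrees/s): [159.86, 159.86, 180, 180, 180, 180].

### API

Orientations are given as [roll, pitch, yaw] about the fixed x, y, z axes, in that order (R = Rz(yaw) Ry(pitch) Rx(roll)).
In Python, from plant import robot gives the robot as it stands.
- The arm moves only by the shell command python3 -m pendant 'ROWS' [FORCE]. ROWS is JSON, a list of rows, each a list of 7 numbers: the opening, from 0 (shut) to 1 (fully open), then the shift along the tool's x, y, z in mm, then the turn, a rotation vector about the tool's x, y, z in degrees. In form: [[jaw, x, y, z, wx, wy, wz], ...]. A call has 1 to 8 rows; each row is the pose to reach, as a shift and turn from the pose commanded when the call began, along the tool's axes at that moment; what a row does not reach only later rows make up. A row lasts 1/10 s, in which the tool goes at most 50 mm and 8.59 degrees, less where a joint would pass 70% of its speed; a pose out of reach is approached as far as the arm can. A call with a gripper value outside its range is refused whole. The fingers move at their own pace and stop on an object; FORCE is the grip in N (left out, the last holds). Time passes only in rows, so rows that repeat a pose let the fingers close. It gives the time, the measured TCP pose, the force, the opening and the grip force at its end, in the units of the state.
- robot.read_state(): the state, without advancing time (a new reading comes with each control period).
- robot.snapshot(name): name is "side" or "top"; returns a dict with "pixels" (420x560x3 uint8, blue, green, red), "intrinsics" (3x3 intrinsics, pixels), "world_to_cam" (4x4, takes a point from world to camera coordinates). Camera axes: x right, y down, z forward; pixel columns grow to the right and rows downward; lengths in m; the calibration is good to about 2 mm. A picture is of the moment at which its call begins. There is no depth.
- robot.finish_job(): hands the job in; it is judged then, once.
The state is a dict: "clock": time; "qpos": joint angles; "joint_vel": joint speeds; "joint_torque": joint torques, N m; "position": TCP position; "orientation": TCP orientation; "force": force on the tool from outside, world axes, zero at the start; "ft_torque": the same for the moment, N m; "gripper_width": finger opening in m; "grip_force": force on a finger pad.
Only numpy, scipy, OpenCV 4.12 (cv2) and the standard library are available. Lean on these libraries where they do the work, as an engineer would, in place of code of your own. Each camera call takes 0.05 s, during which the arm holds its last target. There are 200 camera calls.

### The job

Fit the tan-faced honing platter to the green sharpener: lower it gently over the upright shaft and turn it, bearing down so lightly that the spindle is not dragged round, until the drive pin drops into one of the pockets underneath and the platter sits fully home and flat on the hub. Then turn the seated platter at least an eighth of a turn, either way, to check that it takes the spindle round with it, and let go of it there. Never press or drop it hard on the shaft, pin or hub, and leave the gouges and the sanding block where they lie.

Things in the scene. Friction and masses are not known exactly. Their poses are not given: they have to be found in the camera images.
- platter: Honing platter lying face up (one with a dark grey face at the back is not to be used): aluminium disc 150 mm across, 12 mm thick, tan-orange leather face, with a round boss (the grip, pinch it from above) 40 mm across and 32 mm high on it; 44 mm high in all, about 0.42 kg. A round bore 18 mm across runs right through it on the z axis. Origin: centre of the underside; z up through the boss.
- pocket (a point): Mouth of one of the four blind pockets in the platter's underside: 42 mm from its centre on its x axis, the others every 90 degrees round; each 10 mm wide along the circle, 11 mm radially, 9 mm deep. The pin fits any of them. A small white dot near the edge of the leather stands over each.
- sharpener: Green sharpener fixed to the bench. Origin: on the bench under the axis of its shaft; z up, -x to its front panel with the red switch. Housing 67 mm high, from 105 mm before to 115 mm behind the axis and 85 mm to either side. A low steel tool rest crosses behind the hub, 98 mm from the axis, its top 109 mm above the bench.
- seat (a point): Centre of the hub's bright seat (68 mm across), 84 mm above the bench, axes of the sharpener; the platter's origin comes here when home. Round it a dark flange with one brass drive pin, 8 mm across, chamfered, 42 mm from the axis, tip 8 mm above the seat: a platter riding on it stands 8 mm high. The pin may stand anywhere round the circle, whatever this frame says: look or feel for it.
- shaft_top (a point): Tip of the upright steel shaft, on the axis 56 mm above the seat. The shaft is 16 mm across; its last 4 mm are a cone down to 10 mm across.
- spindle (a joint): How far the spindle (shaft, flange and pin in one) has been turned since the start, rad, positive counter-clockwise from above; 0 at the start wherever the pin stands. Gearing holds it with a drag of about 0.5 N m: a platter borne down on the pin with much more than 10 N drags it round instead of sliding over the pin. A seated platter turns it.
- gouge_a: Lino gouge with a dark turned wooden handle, 137 mm long, 25 mm high, waiting on the bench right of the sharpener; origin: its middle on the bench, x along the blade.
- gouge_b: Lino gouge with a pale wooden handle, 137 mm long, 25 mm high; origin and axes as for the first gouge.
- gouge_c: Lino gouge with a brown wooden handle, 137 mm long, 25 mm high; origin and axes as for the first gouge.
- sanding_block: Cork sanding block 42 x 72 x 30 mm; origin: centre of its underside.

How it is judged (in metres and radians):
On the way, in this order (a step that is already met when the one before it is completed fails the run):
1. the honing platter sits home on the hub, over shaft and pin (z of platter in the frame of seat between -0.002 and 0.002 m and horizontal distance between platter and seat below 0.003 m and angle between platter's own z axis and vertical below 0.03 rad), for 0.2 s.
2. the seated platter has turned the spindle with it (all of step 1 and (value of joint spindle above 0.5 rad or value of joint spindle below -0.5 rad)), for 0.2 s.
At the end, for the whole second after the job is handed in: The honing platter is released and at rest on the sharpener, its origin within 2 mm of the seat in height and 3 mm sideways, level within 0.03 rad, with the spindle turned by more than 0.5 rad (either way) from its start (all of step 2 and linear speed of platter below 0.02 m/s and angular speed of platter below 0.1 rad/s and contact force between the fingers and platter below 0.05 N); the robot touches nothing.
It fails at once if the platter is pressed or dropped hard on the shaft, the pin or the hub (more than 40 N) (contact force between platter and sharpener above 40 N).
It fails at once if the spindle is dragged round (more than 0.2 rad) by a platter that is not home on it ((value of joint spindle above 0.2 rad or value of joint spindle below -0.2 rad) and z of platter in the frame of seat above 0.004 m).
It fails at once if a gouge or the sanding block is moved more than 30 mm (distance of any of gouge_a, gouge_b, gouge_c, sanding_block from where it was at the start of the episode above 0.03 m).
It also fails if it takes over 70 s, if anything falls off the work surface, if the arm or the gripper's body presses on something with over 40 N, if the wrist force passes 120 N, or if a joint passes its speed limit or range.

## Working session

There is one attempt and no reset: what is moved stays moved. The work goes in short steps, Python scripts to look and compute and a shell command to move; the robot and the scene stay as the last step left them, time stands still between calls to the robot, and variables do not carry over. Pictures are saved under pics/ and viewed, at most 10 in all, crops included, and the job is handed in when it is done.

```bash
mkdir -p pics; ls; python3 - <<'E'
from plant import robot
import cv2
print(robot.read_state(), robot.grip_point_offset)
for n in("top","side"):
    s=robot.snapshot(n); cv2.imwrite(f"pics/{n}0.png",s["pixels"]); print(s["intrinsics"],s["world_to_cam"])
E
```

```text
pics
{'clock': 0.0, 'qpos': array([ 7.99040219e+01,  2.20910385e+01,  3.79312054e-01, -2.92110692e-02,
       -6.84105256e+01, -1.48165545e+01]), 'joint_vel': array([-0.00194809, -0.00634526, -0.06942344,  0.01859104, -0.08058382,
       -0.0688041 ]), 'joint_torque': array([ 6.74414914e-04, -3.92291522e+01,  1.88404280e+01,  4.18637574e+00,
       -4.60379742e-03,  8.24951030e-06]), 'position': array([0.26300644, 0.56632292, 0.23021489]), 'orientation': array([ 1.79874870e+02, -5.02717134e-03, -2.49233044e+01]), 'force': array([ 0.37640966, -0.11038999,  0.0534722 ]), 'ft_torque': array([0.00735192, 0.04182614, 0.00713016]), 'grip_force': 0.0, 'gripper_width': 0.0854546566096364} -0.0187
[[402.26238197   0.         278.04486446]
 [  0.         402.26238197 211.16698235]
 [  0.           0.           1.        ]] [[ 0.02488564 -0.99945129  0.02185907 -0.04977454]
 [-0.99342547 -0.02716789 -0.11121034  0.58667619]
 [ 0.11174318 -0.01894782 -0.99355646  1.20750621]
 [ 0.          0.          0.          1.        ]]
[[406.45305103   0.         278.6507304 ]
 [  0.         406.45305103 208.40447465]
 [  0.           0.           1.        ]] [[ 0.85454165 -0.51934542 -0.00623775 -0.50039254]
 [-0.32881841 -0.53166997 -0.78051617  0.26102396]
 [ 0.40204107  0.66903467 -0.62510446  0.78806717]
 [ 0.          0.          0.          1.        ]]
```

View pics/top0.png

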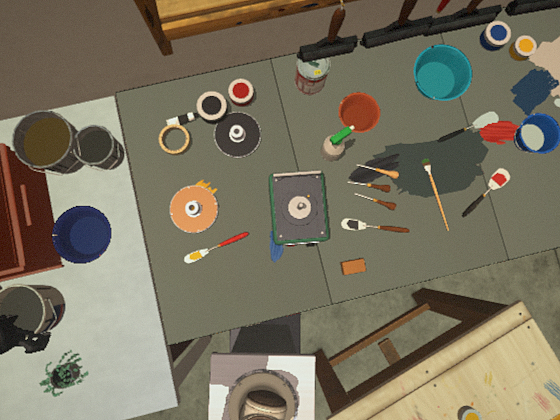

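View pics/side0.png

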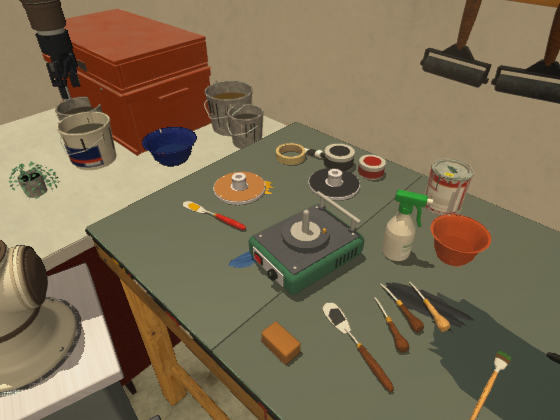

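The top view shows the tan platter at (193,208), the sharpener hub at (301,207), and the gouges and block on the right. The side view shows the platter at (240,187) and the shaft tip at about (306,214). Next I'll measure these.

```bash
cat > h.py <<'E'
import numpy as np, cv2
from plant import robot
def snap(n):
    s=robot.snapshot(n); return s["pixels"],np.array(s["intrinsics"]),np.array(s["world_to_cam"])
def ray(K,T,u,v):
    R=T[:3,:3]; return -R.T@T[:3,3], R.T@np.linalg.solve(K,[u,v,1])
def onz(K,T,u,v,z):
    o,d=ray(K,T,u,v); return o+d*(z-o[2])/d[2]
def proj(K,T,p):
    c=K@(T[:3,:3]@np.array(p)+T[:3,3]); return c[:2]/c[2]
def tan(im,x0,x1,y0,y1):
    h=cv2.cvtColor(im,cv2.COLOR_BGR2HSV); m=cv2.inRange(h,(5,70,90),(20,255,255))
    k=np.zeros_like(m); k[y0:y1,x0:x1]=m[y0:y1,x0:x1]
    k=cv2.morphologyEx(k,cv2.MORPH_OPEN,np.ones((5,5)))
    c=max(cv2.findContours(k,0,1)[0],key=cv2.contourArea); return cv2.fitEllipse(cv2.convexHull(c)),c
E
python3 - <<'E'
from h import *
im,K,T=snap("top"); e,c=tan(im,160,230,175,240); print("top",e,onz(K,T,*e[0],.012))
c1=im[170:250,155:345]; 
im2,K2,T2=snap("side"); e,_=tan(im2,205,275,165,210); print("side",e,onz(K2,T2,*e[0],.012))
g=cv2.resize(c1,None,fx=4,fy=4,interpolation=cv2.INTER_CUBIC)[:, :760]
g2=cv2.resize(im2[160:290,205:375],(340,260),interpolation=cv2.INTER_CUBIC)
a=np.zeros((580,760,3),np.uint8);a[:320]=g;a[320:]=cv2.resize(im2[195:260,250:440],(760,260),interpolation=cv2.INTER_CUBIC)
cv2.imwrite("pics/z1.png",a)
# hub seat: bright in top around 301,207
for z in (.084,.14): print(z,onz(K,T,301,207,z))
print(onz(K2,T2,306,213,.14))
E
```

```text
top ((194.19512939453125, 206.66925048828125), (46.2103385925293, 52.25341796875), 30.626598358154297) [0.59714737 0.22769662 0.012     ]
side ((240.0596160888672, 186.23182678222656), (29.103662490844727, 54.62898254394531), 85.85408782958984) [0.59326466 0.22653488 0.012     ]
0.084 [ 0.59635897 -0.10120919  0.084     ]
0.14 [ 0.58938387 -0.09693216  0.14      ]
[ 0.59413879 -0.10057511  0.14      ]
```

View pics/z1.png

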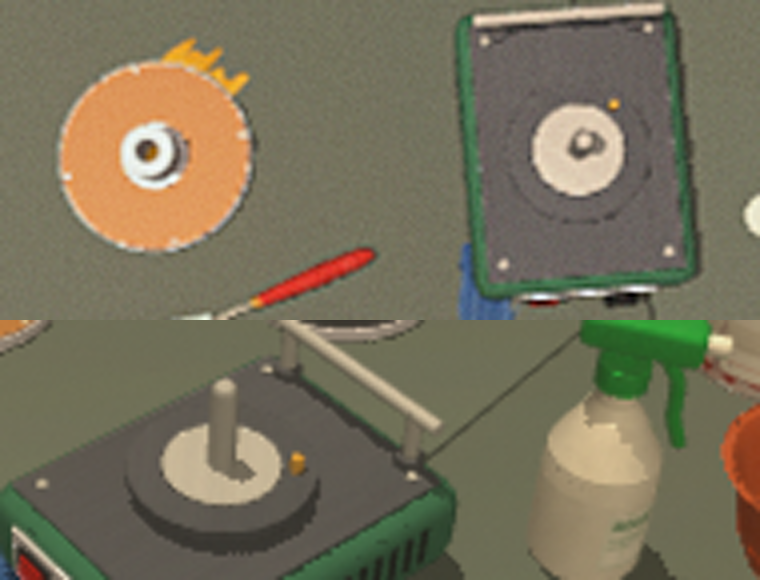

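The crop shows the brass pin at crop (614,104), the seat at (579,149) and the shaft tip at (585,141). The four white dots on the platter are near (67,176), (242,134), (134,70) and (174,244).

```bash
python3 - <<'E'
from h import *
im,K,T=snap("top");im2,K2,T2=snap("side")
P=lambda u,v,z:onz(K,T,155+u/4-.4,170+v/4-.4,z)
Q=lambda u,v,z:onz(K2,T2,250+u/4-.4,195+(v-320)/4-.4,z)
d=[P(*x,.012) for x in((67,176),(242,134),(134,70),(174,244))]
c=np.mean(d,0); print("platter",c,[np.degrees(np.arctan2(*(q-c)[1::-1])).round(1) for q in d],[np.linalg.norm(q-c).round(4) for q in d])
for n,f,s,t,p in(("top",P,(579,149),(585,141),(614,104)),("side",Q,(221,464),(223,384),(298,457))):
    a,b,p=f(*s,.084),f(*t,.139),f(*p,.092); print(n,"seat",a,"tip",b,"pin",p,np.degrees(np.arctan2(*(p-a)[1::-1])),np.linalg.norm((p-a)[:2]))
# boss top in both views (bright, low saturation)
for I,k,t,(x0,x1,y0,y1) in((im,K,T,(180,206,195,222)),(im2,K2,T2,(228,252,168,196))):
    h=cv2.cvtColor(I,cv2.COLOR_BGR2HSV); m=np.zeros(h.shape[:2],np.uint8); m[y0:y1,x0:x1]=cv2.inRange(h,(0,0,150),(180,70,255))[y0:y1,x0:x1]
    m=max(cv2.findContours(m,0,1)[0],key=cv2.contourArea); e=cv2.fitEllipse(cv2.convexHull(m)); print("boss",e,onz(k,t,*e[0],.044))
# front panel / housing corners orientation
sc=[P(*x,.067) for x in((486,40),(648,28),(503,264),(669,251))]
print("yaw +x",[np.degrees(np.arctan2(*(sc[i]-sc[j])[1::-1])).round(1) for i,j in((0,2),(1,3))])
E
```

```text
platter [0.59120465 0.23058246 0.012     ] [np.float64(104.9), np.float64(-74.3), np.float64(15.9), np.float64(-164.9)] [np.float64(0.0693), np.float64(0.0702), np.float64(0.07), np.float64(0.071)]
top seat [ 0.59667185 -0.09630382  0.084     ] tip [ 0.59562217 -0.09647023  0.139     ] pin [ 0.62987654 -0.12097468  0.092     ] -36.61209613009999 0.04136668193270406
side seat [ 0.59705713 -0.0952794   0.084     ] tip [ 0.59828443 -0.09206618  0.139     ] pin [ 0.63148764 -0.12019297  0.092     ] -35.88913010369781 0.0424987808072283
boss ((192.98544311523438, 208.4755859375), (16.151203155517578, 16.57421875), 93.81172943115234) [0.58773137 0.22500877 0.044     ]
boss ((238.18482971191406, 176.64576721191406), (8.079605102539062, 12.747008323669434), 82.86235809326172) [0.59139445 0.22992648 0.044     ]
yaw +x [np.float64(5.7), np.float64(6.1)]
```

```bash
python3 -m pendant '[[1,40,15,0,0,0,0],[1,80,30,0,0,0,0],[1,120,46,0,0,0,0],[1,160,61,0,0,0,0],[1,200,76,0,0,0,0],[1,240,91,0,0,0,0],[1,280,106,0,0,0,0],[1,320,121,0,0,0,0]]' 60
python3 -m pendant '[[1,40,15,0,0,0,0],[1,80,30,0,0,0,0],[1,110,42,20,0,0,0],[1,119,45,60,0,0,0],[1,119,45,100,0,0,0],[1,119,45,130,0,0,0],[1,119,45,130,0,0,0]]'
```

```text
clock: 1.1
position: [0.5035, 0.3209, 0.2314]
orientation: [-180.0, -0.0, -24.9]
force: [0.2, -0.0, -0.9]
gripper_width: 0.0852
grip_force: 0.0
clock: 1.8
position: [0.5885, 0.2293, 0.0961]
orientation: [179.5, 0.4, -25.0]
force: [-0.2, -0.6, -0.2]
gripper_width: 0.0856
grip_force: 0.0
```

```bash
python3 -m pendant '[[1,0,0,30,0,0,0],[1,0,0,60,0,0,0],[1,0,0,80,0,0,0],[1,0,0,85,0,0,0],[1,0,0,85,0,0,0],[1,0,0,85,0,0,0]]'
python3 - <<'E'
from h import *
cv2.imwrite("pics/s1.png",cv2.resize(snap("side")[0][120:240,170:330],(800,600),interpolation=cv2.INTER_CUBIC))
E
```

```text
clock: 2.4
position: [0.5928, 0.2323, 0.0185]
orientation: [-179.8, -0.1, -24.9]
force: [0.4, 1.0, 0.9]
gripper_width: 0.0854
grip_force: 0.0
```

View pics/s1.png

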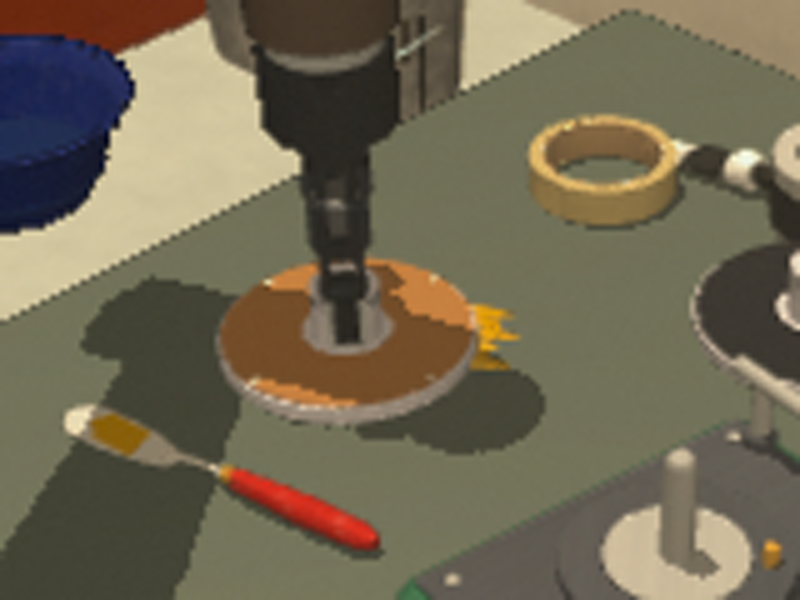

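The side view shows the fingers straddling the boss, centred over the platter. I'll lower the last few millimetres and grip.

```bash
python3 -m pendant '[[1,-1,2,5,0,0,0],[1,-1,2,7,0,0,0],[0.5,-1,2,7,0,0,0],[0.3,-1,2,7,0,0,0],[0.3,-1,2,7,0,0,0],[0.3,-1,2,7,0,0,0],[0.3,-1,2,7,0,0,0],[0.3,-1,2,7,0,0,0]]' 60
python3 -m pendant '[[0.3,0,0,0,0,0,0],[0.3,0,0,-3,0,0,0],[0.3,0,0,-10,0,0,0],[0.3,0,0,-20,0,0,0],[0.3,0,0,-20,0,0,0],[0.3,0,0,-20,0,0,0]]'
```

```text
clock: 3.25
position: [0.5907, 0.2304, 0.0109]
orientation: [-179.9, -0.1, -24.9]
force: [-0.3, -1.1, 6.0]
gripper_width: 0.0389
grip_force: 62.0
clock: 3.85
position: [0.5897, 0.2301, 0.0296]
orientation: [-180.0, -0.0, -24.9]
force: [0.1, -0.5, -4.0]
gripper_width: 0.0389
grip_force: 61.0
```

```bash
python3 -m pendant '[[0.3,0,0,-30,0,0,0],[0.3,0,0,-70,0,0,0],[0.3,0,0,-110,0,0,0],[0.3,10,20,-140,0,0,6],[0.3,25,50,-150,0,0,12],[0.3,42,85,-150,0,0,18],[0.3,60,120,-150,0,0,24],[0.3,73,149,-150,0,0,30]]'
python3 -m pendant '[[0.3,0,0,0,0,0,0]]'
python3 - <<'E'
from h import *
s=robot.read_state();p=s["position"];a=np.radians(s["orientation"][2])
d=np.array([.5965,-.096])-p[:2];print(p,d@[np.cos(a),np.sin(a)]*1000,d@[np.sin(a),-np.cos(a)]*1000)
E
```

```text
clock: 4.65
position: [0.5924, 0.0622, 0.1789]
orientation: [179.9, 0.0, -55.2]
force: [1.1, -0.6, -3.6]
gripper_width: 0.0392
grip_force: 62.1
clock: 4.75
position: [0.5919, 0.0604, 0.1787]
orientation: [179.9, 0.0, -55.3]
force: [0.0, 0.7, -3.2]
gripper_width: 0.0387
grip_force: 62.3
[0.59189554 0.06038035 0.17872355] 131.12719642767067 85.3327256104221
```

```bash
python3 -m pendant '[[0.3,25,17,0,0,0,3],[0.3,55,36,0,0,0,6],[0.3,85,55,0,0,0,9],[0.3,112,73,0,0,0,12],[0.3,126,82,0,0,0,14],[0.3,131,85,0,0,0,15],[0.3,131,85,0,0,0,15],[0.3,131,85,0,0,0,15]]'
python3 - <<'E'
from h import *
im,K,T=snap("top");im2,K2,T2=snap("side");p=robot.read_state()["position"];print(robot.read_state()["position"],robot.read_state()["orientation"])
for n,I,k,t in(("top",im,K,T),("side",im2,K2,T2)):
    u=proj(k,t,[.5965,-.096,.18]).astype(int);x0,y0=max(u[0]-80,0),max(u[1]-60,0)
    e,c=tan(I,u[0]-50,u[0]+50,u[1]-40,u[1]+50);print(n,u,e,onz(k,t,*e[0],p[2]-.011+.012))
    cv2.imwrite(f"pics/h_{n}.png",I[y0:y0+120,x0:x0+160]);print(x0,y0)
a=np.vstack([cv2.resize(cv2.imread(f"pics/h_{n}.png"),(400,300),interpolation=cv2.INTER_CUBIC) for n in("top","side")])
cv2.imwrite("pics/h.png",a)
E
```

```text
clock: 5.55
position: [0.5989, -0.0909, 0.1791]
orientation: [180.0, 0.0, -69.8]
force: [0.2, 1.3, -4.0]
gripper_width: 0.0393
grip_force: 62.3
[ 0.59901876 -0.09072798  0.17929399] [-1.79992366e+02  1.25273702e-02 -6.98053281e+01]
top [301 202] ((310.9727783203125, 177.83042907714844), (38.585636138916016, 42.103057861328125), 166.7237548828125) [ 0.66583562 -0.11978501  0.18029399]
221 142
side [306 196] ((306.6127624511719, 195.88772583007812), (42.06924057006836, 70.47073364257812), 92.02734375) [ 0.59821968 -0.09431185  0.18029399]
226 136
```

View pics/h.png

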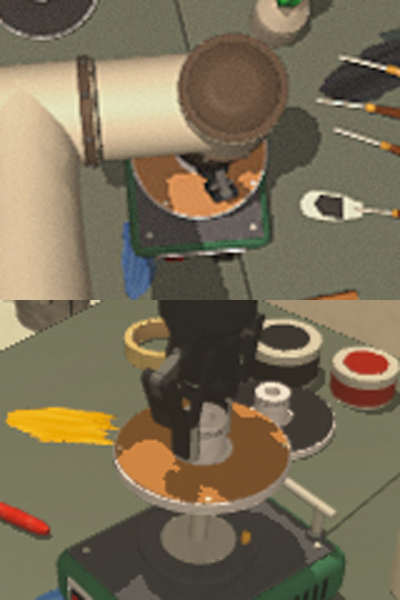

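The top view is blocked by the arm. The side view shows the platter hanging above the shaft, nearly coaxial, with the pin at crop (245,537). I'll correct the centring next.

```bash
python3 -m pendant '[[0.3,2,2,5,0,0,0],[0.3,4,4,10,0,0,0],[0.3,4,4,15,0,0,0],[0.3,4,4,18,0,0,0],[0.3,4,4,18,0,0,0],[0.3,4,4,18,0,0,0]]'
python3 - <<'E'
from h import *
P=np.mean([robot.read_state()["position"]],0);print(P)
im2,K2,T2=snap("side")
# bottom disc edge: visible shaft vs platter rim extremes
e,c=tan(im2,255,360,160,260);z=P[2]-.011+.012;h=cv2.convexHull(c)[:,0];l,r,b=h[h[:,0].argmin()],h[h[:,0].argmax()],h[h[:,1].argmax()]
C,_=cv2.minEnclosingCircle(np.array([onz(K2,T2,*map(float,q),z)[:2]*1000 for q in h],np.float32));print("disc",C,_,e[0],onz(K2,T2,*e[0],z))
cv2.imwrite("pics/s3.png",cv2.resize(im2[150:270,230:390],(800,600),interpolation=cv2.INTER_CUBIC))
for q in([.597,-.0955,.084],[.597,-.0955,.139]):print((proj(K2,T2,q)-[230,150])*5)
E
```

```text
clock: 6.25
position: [0.5966, -0.0971, 0.1613]
orientation: [180.0, -0.0, -69.9]
force: [0.6, 0.3, -3.3]
gripper_width: 0.0388
grip_force: 62.3
[ 0.59663511 -0.09713644  0.16127756]
disc (598.6593017578125, -96.29634094238281) 74.69950866699219 (306.91766357421875, 204.60316467285156) [ 0.59556395 -0.10050711  0.16227756]
[374.42107049 403.32409063]
[378.76667262 308.24268324]
```

View pics/s3.png

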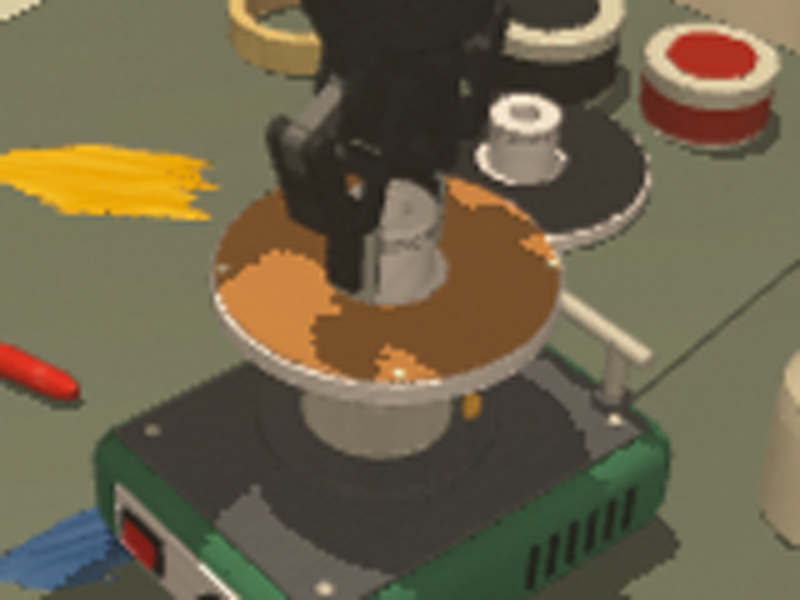

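The side view shows the platter about 10 mm above the shaft tip and within about 2 mm of its axis. I'll lower it in small steps.

```bash
python3 - <<'E'
from h import *
s=robot.snapshot("side");K,T=s["intrinsics"],s["world_to_cam"];z=robot.read_state()["position"][2]+.001
d=[onz(K,T,230+u/5-.4,150+v/5-.4,z)[:2] for u,v in((399,373),(551,262),(222,268))]
for q in d:w=q-[.5987,-.0963];print(np.degrees(np.arctan2(w[1],w[0]))%90,np.hypot(*w))
E
python3 -m pendant '[[0.3,-2,-1,2,0,0,0],[0.3,-2,-1,5,0,0,0],[0.3,-2,-1,7,0,0,0],[0.3,-2,-1,8,0,0,0],[0.3,-2,-1,9,0,0,0],[0.3,-2,-1,10,0,0,0],[0.3,-2,-1,11,0,0,0],[0.3,-2,-1,12,0,0,0]]'
```

```text
59.53382343513532 0.06874821826645659
61.017819695113836 0.0699200136484853
58.88792152349555 0.07009481309674645
clock: 7.15
position: [0.5968, -0.0949, 0.1493]
orientation: [-180.0, -0.0, -69.9]
force: [-0.7, -0.2, -4.5]
gripper_width: 0.0394
grip_force: 62.3
```

```bash
for i in 1 2 3; do python3 -m pendant '[[0.3,0,0,0.7,0,0,0],[0.3,0,0,1.4,0,0,0],[0.3,0,0,2,0,0,0]]' | egrep 'pos|orie|^force'; done
```

```text
position: [0.5968, -0.0949, 0.1473]
orientation: [-180.0, -0.0, -69.9]
force: [0.7, 0.1, -4.3]
position: [0.5967, -0.0949, 0.1452]
orientation: [180.0, 0.0, -69.9]
force: [0.1, 0.9, -4.1]
position: [0.5967, -0.0949, 0.1433]
orientation: [180.0, 0.0, -69.9]
force: [-1.6, -1.4, -3.9]
```

The bore is over the shaft, so I'll go down with force checks.

```bash
for i in 1 2; do python3 -m pendant '[[0.3,0,0,1,0,0,0],[0.3,0,0,2,0,0,0],[0.3,0,0,3,0,0,0],[0.3,0,0,4,0,0,0],[0.3,0,0,5,0,0,0]]' | egrep 'pos|orie|^force'; done
```

```text
position: [0.5967, -0.0949, 0.1382]
orientation: [180.0, -0.0, -69.9]
force: [-0.0, -1.7, -3.9]
position: [0.5967, -0.0949, 0.1333]
orientation: [180.0, -0.0, -69.9]
force: [-1.2, -0.9, -2.6]
```

```bash
for i in 1 2; do python3 -m pendant '[[0.3,0,0,2,0,0,0],[0.3,0,0,4,0,0,0],[0.3,0,0,6,0,0,0],[0.3,0,0,8,0,0,0],[0.3,0,0,10,0,0,0],[0.3,0,0,10,0,0,0]]' | egrep 'pos|orie|^force'; done; python3 -m pendant '[[0.3,0,0,2,0,0,0],[0.3,0,0,4,0,0,0],[0.3,0,0,5,0,0,0],[0.3,0,0,5,0,0,0]]' | egrep 'pos|orie|^force'
```

```text
position: [0.5966, -0.0948, 0.1228]
orientation: [180.0, 0.0, -69.9]
force: [-1.1, -0.8, -4.9]
position: [0.5966, -0.0949, 0.1128]
orientation: [180.0, 0.0, -69.9]
force: [-1.2, -1.1, -5.2]
position: [0.5967, -0.0949, 0.108]
orientation: [180.0, 0.0, -69.9]
force: [-1.9, -2.0, -3.5]
```

```bash
python3 -m pendant '[[0.3,0,0,1,0,0,0],[0.3,0,0,2,0,0,0],[0.3,0,0,3,0,0,0],[0.3,0,0,3,0,0,0]]' | egrep 'pos|orie|^force'; for i in 1 2 3 4; do python3 -m pendant '[[0.3,0,0,0.5,0,0,0],[0.3,0,0,0.5,0,0,0]]' | egrep 'pos|orie|^force'; done
```

```text
position: [0.5967, -0.0949, 0.1052]
orientation: [180.0, 0.0, -69.9]
force: [-2.9, -0.8, -2.2]
position: [0.5967, -0.0949, 0.1048]
orientation: [180.0, 0.0, -69.9]
force: [-2.4, -1.4, -3.0]
position: [0.5967, -0.0949, 0.1043]
orientation: [180.0, -0.0, -69.9]
force: [-1.8, -1.3, -2.2]
position: [0.5967, -0.0949, 0.1038]
orientation: [180.0, 0.0, -69.9]
force: [-1.5, -1.8, -2.2]
position: [0.5967, -0.0949, 0.1032]
orientation: [180.0, 0.0, -69.9]
force: [-2.0, -1.2, -2.6]
```

```bash
for i in 1 2 3; do python3 -m pendant '[[0.3,0.1,0.25,0.5,0,0,0],[0.3,0.1,0.25,0.5,0,0,0]]' | egrep 'pos|orie|^force'; done
```

```text
position: [0.5968, -0.0949, 0.1028]
orientation: [-180.0, -0.0, -69.9]
force: [-1.0, -0.7, -2.3]
position: [0.5967, -0.095, 0.1026]
orientation: [-179.9, -0.0, -69.9]
force: [-2.8, 1.0, 0.2]
position: [0.5968, -0.0951, 0.1025]
orientation: [-179.9, -0.0, -69.9]
force: [-1.9, 1.7, 2.2]
```

Contact with the pin at about 5 N. I'll turn slowly and watch for the drop.

```bash
for i in 1 2 3 4 5; do python3 -m pendant '[[0.3,0,0,0,0,0,0.6],[0.3,0,0,0,0,0,1.2],[0.3,0,0,0,0,0,1.2]]' | egrep 'pos|orie|^force'; done
```

```text
position: [0.5969, -0.0953, 0.1024]
orientation: [-179.9, -0.0, -71.1]
force: [-2.6, 1.5, 2.4]
position: [0.597, -0.0954, 0.1021]
orientation: [-179.9, -0.0, -72.3]
force: [-0.1, 0.7, 1.6]
position: [0.5969, -0.0954, 0.1018]
orientation: [-179.9, -0.0, -73.5]
force: [2.0, 0.8, 0.8]
position: [0.595, -0.0955, 0.1006]
orientation: [179.8, 0.1, -74.8]
force: [0.7, 1.2, -4.5]
position: [0.5954, -0.0955, 0.1012]
orientation: [179.9, 0.0, -76.0]
force: [-0.0, -1.0, -3.8]
```

The force released at about -75°, so the pin is at a pocket. Lowering gently.

```bash
for i in 1 2 3 4; do python3 -m pendant '[[0.3,0,0,0.5,0,0,0],[0.3,0,0,1,0,0,0],[0.3,0,0,1,0,0,0]]' | egrep 'pos|orie|^force'; done; python3 -c "
from plant import robot;print(robot.read_state()['ft_torque'])"
```

```text
position: [0.596, -0.0954, 0.1007]
orientation: [180.0, 0.0, -75.9]
force: [0.3, 0.3, -4.1]
position: [0.5961, -0.0954, 0.0997]
orientation: [180.0, 0.0, -75.9]
force: [-0.1, -0.4, -3.5]
position: [0.5961, -0.0954, 0.0987]
orientation: [180.0, 0.0, -75.9]
force: [-0.6, 0.5, -3.7]
position: [0.5961, -0.0954, 0.0977]
orientation: [180.0, 0.0, -75.9]
force: [-0.3, -0.7, -3.2]
[0.0202398  0.01010036 0.03387513]
```

Going in freely, with about 3 mm left.

```bash
python3 -m pendant '[[0.3,0,0,0.5,0,0,0],[0.3,0,0,1,0,0,0],[0.3,0,0,1.5,0,0,0],[0.3,0,0,1.5,0,0,0]]' | egrep 'pos|orie|^force'; for i in 1 2 3 4 5; do python3 -m pendant '[[0.3,0,0,0.4,0,0,0],[0.3,0,0,0.4,0,0,0]]' | egrep 'pos|orie|^force'; done
```

```text
position: [0.5961, -0.0954, 0.0962]
orientation: [180.0, 0.0, -75.9]
force: [-0.8, -0.4, -3.2]
position: [0.5961, -0.0954, 0.0959]
orientation: [180.0, 0.0, -75.9]
force: [-0.7, 0.6, -3.0]
position: [0.5962, -0.0954, 0.0955]
orientation: [180.0, 0.0, -75.9]
force: [-0.7, -1.2, -4.2]
position: [0.5961, -0.0954, 0.095]
orientation: [180.0, 0.0, -75.9]
force: [-1.0, 0.0, -4.3]
position: [0.5962, -0.0954, 0.0949]
orientation: [-180.0, -0.0, -75.9]
force: [-1.1, -0.4, -3.0]
position: [0.5962, -0.0954, 0.0948]
orientation: [-180.0, -0.0, -75.9]
force: [-1.0, 0.8, 0.5]
```

Seated at about 8 mm below the riding height. Turning the spindle.

```bash
python3 -m pendant '[[0.3,0,0,0,0,0,1],[0.3,0,0,0,0,0,3],[0.3,0,0,0,0,0,6],[0.3,0,0,0,0,0,9],[0.3,0,0,0,0,0,12],[0.3,0,0,0,0,0,15]]' | egrep 'pos|orie|^force'; python3 -m pendant '[[0.3,0,0,0,0,0,4],[0.3,0,0,0,0,0,8],[0.3,0,0,0,0,0,12],[0.3,0,0,0,0,0,15],[0.3,0,0,0,0,0,15]]' | egrep 'pos|orie|^force'; python3 -m pendant '[[0.3,0,0,0,0,0,4],[0.3,0,0,0,0,0,8],[0.3,0,0,0,0,0,12],[0.3,0,0,0,0,0,15],[0.3,0,0,0,0,0,15],[0.3,0,0,0,0,0,15]]' | egrep 'clock|pos|orie|^force|width|grip'
python3 -c "
from plant import robot;print(robot.read_state()['ft_torque'])"
```

```text
position: [0.5973, -0.0954, 0.0949]
orientation: [-179.9, -0.0, -90.9]
force: [0.6, -0.7, -1.4]
position: [0.5975, -0.0955, 0.0949]
orientation: [-179.8, 0.0, -105.9]
force: [2.2, -0.7, -0.4]
clock: 18.25
position: [0.5976, -0.0958, 0.0949]
orientation: [-179.8, 0.1, -120.8]
force: [3.5, -3.1, -1.3]
gripper_width: 0.039
grip_force: 63.1
[-0.86851447 -1.07097239  0.24687722]
```

```bash
python3 - <<'E'
from h import *
im2,K2,T2=snap("side");print(robot.read_state()['ft_torque'])
cv2.imwrite("pics/s4.png",cv2.resize(im2[150:270,230:390],(800,600),interpolation=cv2.INTER_CUBIC))
E
```

```text
[-1.02807832 -1.12461387  0.23475522]
```

View pics/s4.png

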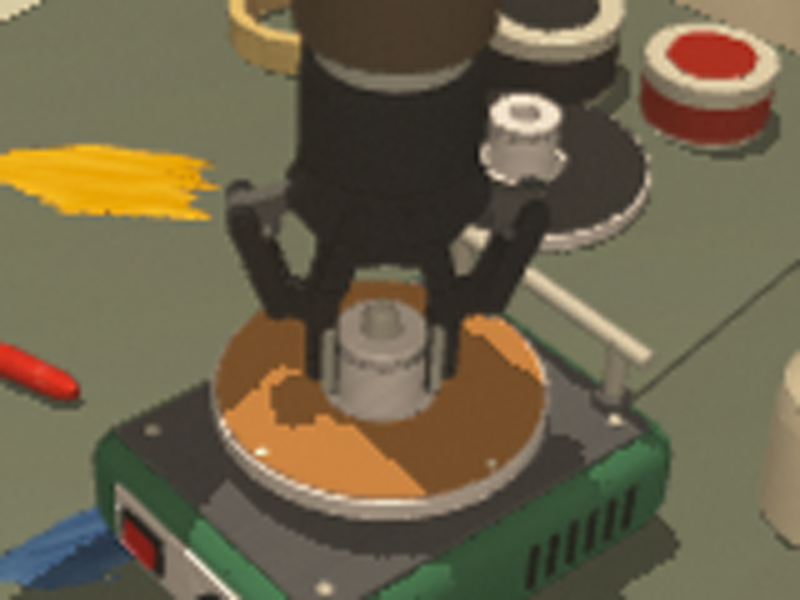

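The platter sits level on the hub, with dots at crop (262,452) and (492,463). I'll check its angle.

```bash
python3 - <<'E'
from h import *
s=robot.snapshot("side");K,T=s["intrinsics"],s["world_to_cam"]
for u,v in((262,452),(492,463)):
    w=onz(K,T,230+u/5-.4,150+v/5-.4,.096)[:2]-[.598,-.095];print(np.degrees(np.arctan2(w[1],w[0]))%90,np.hypot(*w))
E
```

```text
8.80907492304172 0.0682241684075813
10.288037094000131 0.06873505258747363
```

It turned about 44° (0.77 rad). Now release and retreat.

```bash
python3 -m pendant '[[0.6,0,0,0,0,0,0],[0.8,0,0,0,0,0,0],[0.9,0,0,0,0,0,0],[0.9,0,0,0,0,0,0],[0.9,0,0,0,0,0,0]]' 20; python3 -m pendant '[[0.9,0,0,-10,0,0,0],[0.9,0,0,-30,0,0,0],[0.9,0,0,-60,0,0,0],[0.9,0,0,-90,0,0,0],[0.9,0,0,-110,0,0,0],[0.9,0,0,-110,0,0,0],[0.9,0,0,-110,0,0,0]]'
python3 - <<'E'
from h import *
im2,K2,T2=snap("side")
cv2.imwrite("pics/s5.png",cv2.resize(im2[150:270,230:390],(800,600),interpolation=cv2.INTER_CUBIC))
E
```

```text
clock: 18.85
position: [0.596, -0.0953, 0.0943]
orientation: [180.0, -0.0, -120.9]
force: [0.0, 0.7, -0.3]
gripper_width: 0.0765
grip_force: 0.0
clock: 19.55
position: [0.596, -0.0953, 0.2048]
orientation: [-180.0, 0.1, -120.9]
force: [0.4, -1.1, -0.1]
gripper_width: 0.0767
grip_force: 0.0
```

View pics/s5.png

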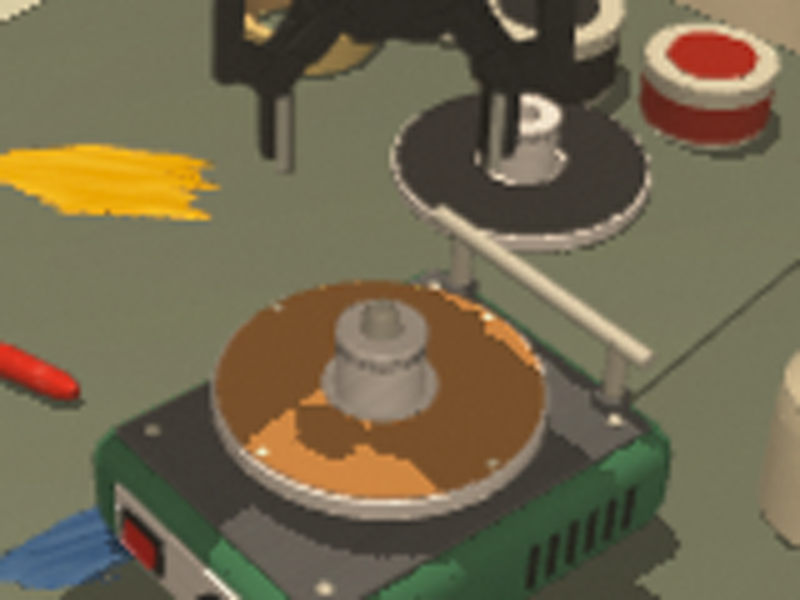

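The platter is seated flat and released, and the gripper is clear of it.

```bash
python3 -c "
from plant import robot;print(robot.finish_job())"
```

```text
the job is handed in; nothing more can be done
None
```

The tan platter is home and flat on the sharpener hub. I turned it about 44° (0.77 rad, measured from the leather dots) once seated, then released it and handed the job in; no verdict came back.

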